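# Get the tweezers from behind the reagent containers

### The arm

A 7-joint arm with a two-finger parallel gripper is mounted at the origin on a cart in front of the work surface, level with it; the furniture and walls round the work are solid. World frame = base frame: x ahead of the robot, y to its left, z up, the work surface at z = 0. Lengths are in m, angles in rad, forces in N, time in s.
With the tool pointing down it reaches from about 0.4 to 0.85 m from the base axis. Payload 4.5 kg.
Tool frame: the origin (TCP) lies at the very end of the fingers, on their centre line; the grasp point (between the pads) lies 19 mm behind it (tcp_to_grasp is the z of the grasp point in the tool frame, in m); z points along the fingers, y is the line along which they close (so a half turn about z gives the same grasp; the last joint's range is limited). The gripper opens to 88 mm and grips with 3 to 60 N. Pads are 18 mm wide; open, the fingers measure 123 mm over their backs; the gripper's body (75 mm by 187 mm) begins 45 mm behind the grasp point.
Start: joints at [1.273, 0.689, -0.195, 1.565, 0.157, 0.902, -0.215], TCP at [0.204, -0.591, 0.239] pointing down, gripper open.
Joint ranges: [-3.01, 3.01], [-0.46, 2.08], [-1.47, 1.51], [0.13, 2.56], [-1, 4.14], [0.04, 2.09], [-2.66, 2.66]. Speed limits (rad/s): [2.57, 2.57, 3.14, 3.14, 3.14, 3.14, 3.14].

### API

Orientations are given as a unit quaternion [x, y, z, w].
In Python, from plant import * gives the robot as it stands. The module is installed in compiled form; this text tells all that it offers.
- The arm moves only by the shell command python3 -m jog 'ROWS' [OPENING] [FORCE]. ROWS is JSON, a list that holds one entry, the list of rows, each a list of 6 numbers: the shift along the tool's x, y, z in m, then the turn, a rotation vector about the tool's x, y, z in rad. In form: [[[dx, dy, dz, ax, ay, az], ...]]. A call has 1 to 12 rows; each row shifts and turns the commanded pose from where the row before left it, along the tool's axes as they then stand; what a row does not reach is not made up. A row lasts 1/8 s, in which the tool goes at most 62.5 mm and 10.7 degrees, less where a joint would pass 70% of its speed; a pose out of reach is approached as far as the arm can. A call with a gripper value outside its range is refused whole. OPENING is the finger opening in m, from 0 to 0.0881, set as the call begins (- or left out, the last holds). The fingers move at their own pace and stop on an object; FORCE is the grip in N (left out, the last holds). Time passes only in rows, so rows that do not move let the fingers close. It gives the time, the measured TCP pose, the force, the opening and the grip force at its end, in the units of the state.
- get_state(): the state, without advancing time (a new reading comes with each control period).
- snapshot(name): name is "scene" or "side" or "wrist"; returns a dict with "frame" (400x640x3 uint8, red, green, blue), "mtx" (3x3 intrinsics, pixels), "xyz" and "orientation" of the camera in the world; the wrist camera has in their place "mount" (4x4, takes a point from camera to tool coordinates, whose origin is the TCP and whose axes are the flange's). Camera axes: x right, y down, z forward; pixel columns grow to the right and rows downward; lengths in m; the calibration is good to about 2 mm. A picture is of the moment at which its call begins: read the wrist's pose just before it. There is no depth.
- finish_job(): hands the job in; it is judged then, once.
The state is a dict: "clock": time; "q": joint angles; "qd": joint speeds; "joint_torque": joint torques, N m; "tool_pos": TCP position; "eef_rot": TCP orientation; "contact_force": force on the tool from outside, world axes, zero at the start; "moment": the same for the moment, N m; "opening": opening from 0.0 (shut) to 1.0 (fully open); "finger_force": force on a finger pad.
Only numpy, scipy, OpenCV 4.12 (cv2) and the standard library are available. Lean on these libraries where they do the work, as an engineer would, in place of code of your own. Each camera call takes 0.05 s, during which the arm holds its last target. There are 200 camera calls.

### The job

Clear the three containers (slim bottle, wide jar, metal canister) from the front row of the grey station on to the black side mat, standing upright, then fetch the broad tweezers lying behind them and lay them lengthways in the middle of the steel tray while the containers wait on the mat. Then put each container back upright in the centre of the very same round pad it came from; never tip a container over, and leave the tweezers lying in the tray.

Things in the scene. Friction and masses are not known exactly. Their poses are not given: they have to be found in the camera images.
- slim_bottle: loose, standing: slim closed bottle of brown glass, 115 mm tall. Body 37 mm in diameter up to 70 mm, shoulder narrowing to the neck up to 88 mm, then a black cylindrical cap 29 mm in diameter from 88 to 115 mm. Weighs 70 to 140 g. Origin at the centre of its underside, z up. Can be gripped across the cap (fixed to it) or the body
- wide_jar: loose, standing: stout white plastic jar with a wide ribbed white screw lid (fixed to it), 95 mm tall. Body 46 mm in diameter, lid 48 mm in diameter from 70 to 95 mm. Weighs 80 to 170 g. Origin at the centre of its underside, z up. Can be gripped across the lid
- metal_canister: loose, standing: plain cylindrical aluminium canister, 40 mm in diameter (up to 98 mm), 107 mm tall with a flat dark end piece. Weighs 75 to 155 g. Origin at the centre of its underside, z up. Can be gripped across its upper part
- tweezers: loose: broad steel tweezers lying on edge in the open strip of the station behind the three containers, 137 mm long (own x), 20 mm wide (own y), 12 to 17 mm high. Origin at the middle of their length and width, at the underside; own z up. About 18 mm wide where gripped across at the middle. They start roughly across the station, along its y. The free gap between them and the containers is only about 20 mm, so a gripper cannot come down to them until the containers are gone
- station: fixed low grey plastic tray, 170 (own x) by 200 mm (own y), floor 6 mm thick, lip 4 mm thick all round, its top 12 mm above the bench. Origin at the centre of its underside; own x points away from the robot (turned up to 0.15 rad). Three flat round white pads with dark rims, 54 mm in diameter, at own x = -45 mm, own y = +66, 0, -66 mm, each with a container centred on it at the start; which is where varies
- side_mat: fixed black rubber mat, 210 mm (own x) by 110 mm (own y), 3 mm thick, either to the left or to the right of the station: the place where the containers are set down meanwhile. Origin at the centre of its underside; own x points away from the robot (turned up to 0.1 rad). A container counts as on the mat when its centre is over it and it is upright
- steel_tray: fixed flat stainless tray for instruments, 200 mm (own x) by 100 mm (own y), floor 3 mm thick, rim 3 mm wide whose top is 7 mm above the bench, on the other side of the station from the mat. Origin at the centre of its underside; own x, its long side, points away from the robot (turned up to 0.1 rad)

How it is judged:
By the outcome, as a careful person would: the job done as asked, in the order asked, and still so for the second after the job is handed in, with the robot touching nothing.
It also fails if it takes over 134 s, if anything falls off the work surface, if the arm or the gripper's body presses on something with over 40 N, if the wrist force passes 120 N, or if a joint passes its speed limit or range.

## Working session

There is one attempt and no reset: what is moved stays moved. The work goes in short steps, Python scripts to look and compute and a shell command to move; the robot and the scene stay as the last step left them, time stands still between calls to the robot, and variables do not carry over. Pictures are saved under pics/ and viewed, at most 14 in all, crops included, and the job is handed in when it is done.

```bash
mkdir -p pics
cat > h.py <<'E'
from plant import *
import numpy as np, cv2
from scipy.spatial.transform import Rotation as R
def shot(n,f=None):
    s=get_state(); d=snapshot(n)
    K=np.array(d['mtx'])
    if n=='wrist':
        T=np.eye(4); T[:3,:3]=R.from_quat(s['eef_rot']).as_matrix(); T[:3,3]=s['tool_pos']
        C=T@np.array(d['mount'])
    else:
        C=np.eye(4); o=np.array(d['orientation']); C[:3,:3]=R.from_quat(o).as_matrix() if o.size==4 else o; C[:3,3]=d['xyz']
    if f: cv2.imwrite('pics/'+f+'.png',d['frame'][:,:,::-1])
    return d['frame'],K,C
def ray(K,C,u,v,z):
    r=C[:3,:3]@np.linalg.inv(K)@np.array([u,v,1.]); return C[:3,3]+r*(z-C[2,3])/r[2]
def proj(K,C,p):
    c=C[:3,:3].T@(np.array(p)-C[:3,3]); c=K@c; return c[:2]/c[2]
E
python3 - <<'E'
from h import *
for n in ('scene','side','wrist'):
    f,K,C=shot(n,n+'0'); print(n,K.round(1).tolist(),C.round(3).tolist())
s=get_state(); print({k:np.round(v,3).tolist() for k,v in s.items()})
a=cv2.imread('pics/scene0.png');b=cv2.imread('pics/side0.png')
E
```

```text
scene [[443.1, 0.0, 324.2], [0.0, 443.1, 198.1], [0.0, 0.0, 1.0]] [[-0.733, 0.598, -0.324, 0.769], [0.68, 0.646, -0.346, 0.095], [0.003, -0.474, -0.881, 0.783], [0.0, 0.0, 0.0, 1.0]]
side [[433.7, 0.0, 319.6], [0.0, 433.7, 195.8], [0.0, 0.0, 1.0]] [[0.996, 0.056, -0.07, 0.552], [0.089, -0.624, 0.776, -0.861], [-0.0, -0.779, -0.627, 0.587], [0.0, 0.0, 0.0, 1.0]]
wrist [[327.7, 0.0, 325.7], [0.0, 327.7, 197.2], [0.0, 0.0, 1.0]] [[0.325, -0.897, -0.298, 0.281], [-0.946, -0.309, -0.101, -0.564], [-0.001, 0.315, -0.949, 0.383], [0.0, 0.0, 0.0, 1.0]]
{'clock': 0.15, 'q': [1.273, 0.69, -0.195, 1.566, 0.157, 0.903, -0.215], 'qd': [0.001, -0.002, -0.001, -0.002, 0.0, -0.001, 0.001], 'joint_torque': [-0.001, -52.786, -1.269, -15.359, -0.053, 0.004, 0.0], 'tool_pos': [0.203, -0.59, 0.238], 'eef_rot': [0.986, 0.165, -0.0, -0.001], 'contact_force': [-0.244, 0.135, -0.396], 'moment': [-0.009, -0.007, -0.006], 'finger_force': 0.0, 'opening': 1.0}
```

View pics/scene0.png

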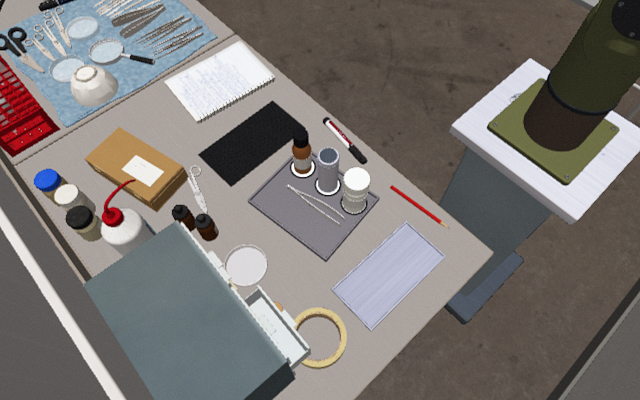

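View pics/side0.png

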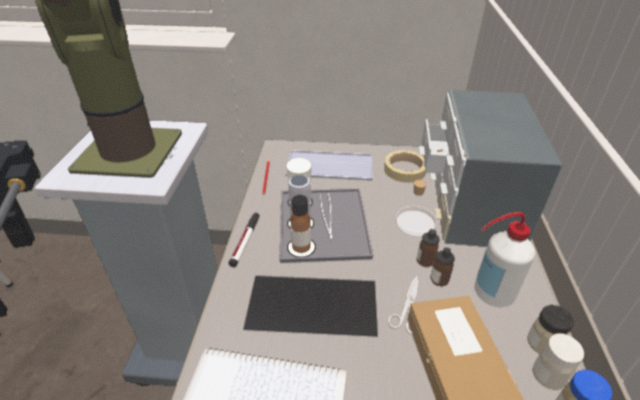

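The scene view shows bottle (303,150), canister (328,170) and jar (355,190) in the front row. The tweezers are at about (315,203), the black mat is at (250,142) on the right, and the steel tray is at (388,275) on the left.

Run:
```python
from h import *
f,K,C=shot('scene'); g,K2,C2=shot('side')
def rect(f,K,C,m,z,n):
    m=cv2.morphologyEx(m.astype(np.uint8),cv2.MORPH_OPEN,np.ones((5,5)))
    cs=cv2.findContours(m,0,2)[0]
    for c in sorted(cs,key=cv2.contourArea)[-3:]:
        w=np.array([ray(K,C,*p[0],z)[:2] for p in cv2.convexHull(c)],np.float32)*1000
        r=cv2.minAreaRect(w); print(n,cv2.contourArea(c),np.round(r[0]),np.round(r[1]),round(r[2],1), cv2.boundingRect(c))
for nm,(f,K,C) in dict(scene=(f,K,C),side=(g,K2,C2)).items():
    h=cv2.cvtColor(f,cv2.COLOR_RGB2HSV).astype(int); v=h[...,2]
    rect(f,K,C,v<35,.003,nm+' mat')
    rect(f,K,C,(f[...,2].astype(int)-f[...,0]>14)&(v>140),.007,nm+' tray')
    rect(f,K,C,(v>60)&(v<112)&(abs(f[...,2].astype(int)-f[...,0])<20),.012,nm+' station')
P=[(308,152),(248,197),(326,258),(379,200)]
for p in P: print(ray(K if 0 else shot('scene')[1],shot('scene')[2],*p,.012).round(3))
f,K,C=shot('scene')
for n,u,v,z in (('bottle',300,133,.115),('can',328,155,.107),('jar',356,176,.095)): print(n,ray(K,C,u,v,z).round(3))
```

```text
scene mat 16.0 [ 714. -383.] [10.  8.] 55.9 (176, 210, 5, 5)
scene mat 808.0 [-447.  -74.] [157.  67.] 28.5 (612, 0, 28, 40)
scene mat 3481.5 [ 500. -401.] [206. 142.] 1.2 (202, 106, 106, 78)
scene tray 1842.5 [ 507. -751.] [113. 273.] 81.8 (105, 27, 109, 70)
scene tray 5345.5 [501. -17.] [ 99. 199.] 89.7 (335, 224, 107, 104)
scene tray 5681.5 [ 589. -914.] [437. 341.] 10.4 (13, 0, 190, 126)
scene station 6103.5 [ 942. -418.] [582.  41.] 90.0 (0, 168, 154, 232)
scene station 7219.0 [304.   4.] [222. 262.] 87.7 (438, 145, 114, 151)
scene station 9280.0 [1045. -374.] [398. 127.] 89.9 (0, 231, 109, 169)
side tray 849.0 [ 900. -523.] [49. 43.] 5.1 (574, 369, 38, 31)
side station 2784.0 [ 501. -434.] [204.  93.] 1.7 (245, 282, 132, 54)
side station 9706.5 [ 862. -245.] [573. 244.] 79.7 (446, 160, 178, 240)
side station 16467.5 [ 188. -349.] [344. 474.] 36.7 (28, 165, 202, 196)
[ 0.436 -0.311  0.012]
[ 0.594 -0.312  0.012]
[ 0.568 -0.114  0.012]
[ 0.409 -0.131  0.012]
bottle [ 0.463 -0.298  0.115]
can [ 0.454 -0.231  0.107]
jar [ 0.443 -0.169  0.095]
```

```bash
python3 -m jog '[[[0.035,-0.029,-0.006,0,0,0],[0.035,-0.029,-0.006,0,0,0],[0.035,-0.029,-0.006,0,0,0],[0.035,-0.029,-0.006,0,0,0],[0.035,-0.029,-0.006,0,0,0],[0.035,-0.029,-0.006,0,0,0],[0.035,-0.029,-0.006,0,0,0],[0.035,-0.029,-0.006,0,0,0],[0.035,-0.029,-0.006,0,0,0],[0.035,-0.029,-0.006,0,0,0]]]' 0.08 20
python3 -m jog '[[[0,0,0,0,0,-0.168],[0,0,0,0,0,-0.168],[0,0,0,0,0,-0.168],[0,0,0,0,0,-0.168],[0,0,0,0,0,-0.168],[0,0,0,0,0,-0.168],[0,0,0,0,0,-0.168],[0,0,0,0,0,-0.168],[0,0,0,0,0,0],[0,0,0,0,0,0]]]'
python3 - <<'E'
from h import *
shot('wrist','w1'); s=get_state(); print(s['q'],s['clock'],s['tool_pos'],R.from_quat(s['eef_rot']).as_matrix().round(3))
E
```

```text
clock: 1.95
tool_pos: [0.4408, -0.2015, 0.2992]
eef_rot: [0.986, 0.165, 0.0, 0.0]
contact_force: [0.5, -1.0, -0.0]
opening: 0.91
finger_force: 0.0
clock: 3.2
tool_pos: [0.44, -0.2028, 0.2988]
eef_rot: [0.67, 0.742, -0.0, 0.0]
contact_force: [-0.9, 0.7, -0.4]
opening: 0.907
finger_force: 0.0
[ 0.72426153  0.4681563  -0.58526577  1.88371126  0.328035    0.88575852
  0.08078119] 3.25 [ 0.44007686 -0.20277035  0.2988015 ] [[-0.102  0.995  0.   ]
 [ 0.995  0.102 -0.   ]
 [-0.     0.    -1.   ]]
```

View pics/w1.png

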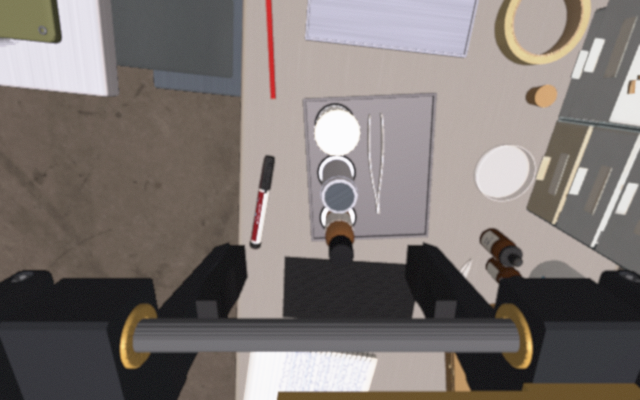

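The wrist view shows the station corners at about (305,98), (436,93), (428,236) and (313,240). The jar lid is at (337,132), the canister top at (340,196) and the bottle cap at (341,245); the tweezers run (369,115)–(378,212).

```bash
cat >> h.py <<'E'
def fitrect(pts,L,W):
    # corners order (-,+),(+,+),(+,-),(-,-) in own frame
    M=np.array([[-L,W],[L,W],[L,-W],[-L,-W]])/2; D=np.array(pts)[:,:2]; c=D.mean(0)
    H=M.T@(D-c); a=np.arctan2(H[0,1]-H[1,0],H[0,0]+H[1,1]); Rr=np.array([[np.cos(a),-np.sin(a)],[np.sin(a),np.cos(a)]])
    return c,a,np.abs(D-c-M@Rr.T).max()
E
python3 - <<'E'
from h import *
f,K,C=shot('wrist')
v=cv2.cvtColor(f,cv2.COLOR_RGB2HSV).astype(int)
# station mask: bluish grey darker than bench
m=((f.max(2)<145)&(f.max(2)>80)).astype(np.uint8); m[:, :295]=0;m[:,450:]=0;m[:85]=0;m[243:]=0
m=cv2.morphologyEx(m,cv2.MORPH_OPEN,np.ones((3,3)))
c=max(cv2.findContours(m,0,2)[0],key=cv2.contourArea); q=cv2.approxPolyDP(cv2.convexHull(c),4,True)[:,0]
print(q.tolist())
P=[ray(K,C,*p,.012) for p in q]
if len(P)==4:
    P=np.array(P);c=P[:,:2].mean(0)
    o=[min(P,key=lambda p:-np.dot(p[:2]-c,s)) for s in ([-1,1],[1,1],[1,-1],[-1,-1])]
    c,a,e=fitrect(o,.170,.200); print('station',c,a,e)
man=[ray(K,C,*p,.012) for p in ((305,98),(436,93),(428,236),(313,240))]; c,a,e=fitrect(man,.17,.2); print('man',c,a,e)
ca=np.array([[np.cos(a),-np.sin(a)],[np.sin(a),np.cos(a)]])
for y in(.066,0,-.066): print('pad',(c+ca@[-.045,y]).round(4))
for n,u,w,z in (('jar',337,132,.101),('can',340,196,.113),('bot',341,245,.121)): print(n,ray(K,C,u,w,z).round(4))
for u,w in ((369,115),(381,115),(378,212)): print('tw',ray(K,C,u,w,.02).round(4))
g=cv2.resize(f[90:290,240:460],None,fx=2.7,fy=2.7,interpolation=2); cv2.imwrite('pics/w1c.png',g[:,:,::-1])
E
```

```text
[[434, 94], [426, 234], [313, 239], [312, 229], [429, 93]]
man [ 0.50312429 -0.22230739] 0.14278717540540978 0.0025386446280559194
pad [ 0.4492 -0.1634]
pad [ 0.4586 -0.2287]
pad [ 0.468 -0.294]
jar [ 0.448  -0.1632  0.101 ]
can [ 0.4582 -0.2283  0.113 ]
bot [ 0.4652 -0.2816  0.121 ]
tw [ 0.4895 -0.1479  0.02  ]
tw [ 0.5045 -0.1464  0.02  ]
tw [ 0.5206 -0.2761  0.02  ]
```

View pics/w1c.png

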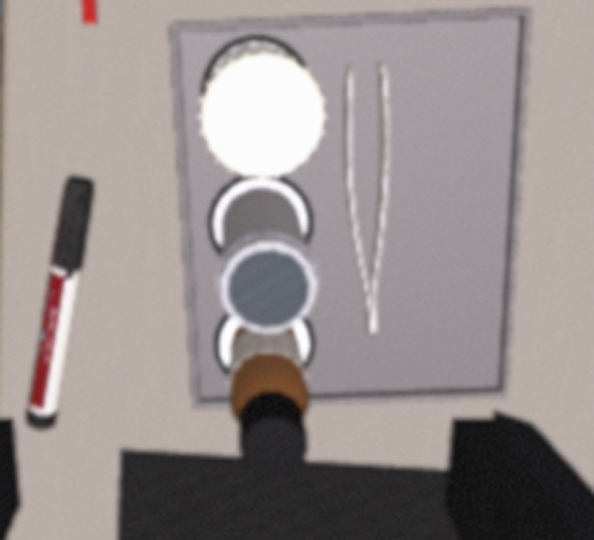

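```bash
cat > go.py <<'E'
import sys; from h import *
def go(x,y,z,yaw=None):
    s=get_state(); M=R.from_quat(s['eef_rot']).as_matrix(); p=np.array(s['tool_pos'])
    d=M.T@(np.array([x,y,z])-p); a=np.arctan2(M[1,1],M[0,1]); print('d tool',d.round(4),'dist',np.linalg.norm(d).round(3),'yawY',round(a,3), 'az',None if yaw is None else round(-(yaw-a),3),'tilt',M[:2,2].round(4),'clock',s['clock'])
if __name__=='__main__': go(*map(float,sys.argv[1:]))
E
python3 - <<'E'
from h import *
f,K,C=shot('scene')
print('mat',fitrect([ray(K,C,*p,.003) for p in ((306,132),(232,184),(199,155),(272,102))],.21,.11))
print('tray',fitrect([ray(K,C,*p,.007) for p in ((372,328),(333,292),(405,223),(444,257))],.2,.1), [ray(K,C,*p,.007).round(3).tolist() for p in ((372,328),(333,292),(405,223),(444,257))])
g,K,C=shot('side')
print('mat',fitrect([ray(K,C,*p,.003) for p in ((254,278),(377,281),(379,334),(245,330))],.21,.11))
E
python3 -m jog '[[[-0.0467,0.0093,0.03,0,0,-0.041],[-0.0467,0.0093,0.03,0,0,0],[0,0,0.03,0,0,0],[0,0,0.03,0,0,0],[0,0,0,0,0,0],[0,0,0,0,0,0]]]'
python3 go.py .468 -.294 .09 .143
python3 -c "
from h import *
f,K,C=shot('wrist','w2')
for z in (.121,.007): print(proj(K,C,[.468,-.294,z]))
print(proj(K,C,[.4586,-.2286,.113]),proj(K,C,[.4485,-.1633,.101]))"
```

```text
mat (array([ 0.50106366, -0.41454036]), np.float64(0.012291020131363318), np.float64(0.00786871137261437))
tray (array([ 0.50199071, -0.01467875]), np.float64(-1.5468746469777341), np.float64(0.054589364333149815)) [[0.596, 0.032, 0.007], [0.601, -0.059, 0.007], [0.406, -0.064, 0.007], [0.405, 0.032, 0.007]]
mat (array([ 0.50251018, -0.42126135]), np.float64(0.05396094668530799), np.float64(0.003214464366515561))
clock: 4.15
tool_pos: [0.471, -0.293, 0.1797]
eef_rot: [0.654, 0.757, 0.0, 0.001]
contact_force: [-0.5, 0.9, 0.0]
opening: 0.909
finger_force: 0.0
d tool [-0.0004 -0.0032  0.0897] dist 0.09 yawY 0.146 az 0.003 tilt [ 0.0014 -0.0006] clock 4.15
[320.68353268 217.19039487]
[322.22861964 174.56583111]
[320.62906369 114.84137668] [3.19481688e+02 1.22471418e-01]
```

View pics/w2.png

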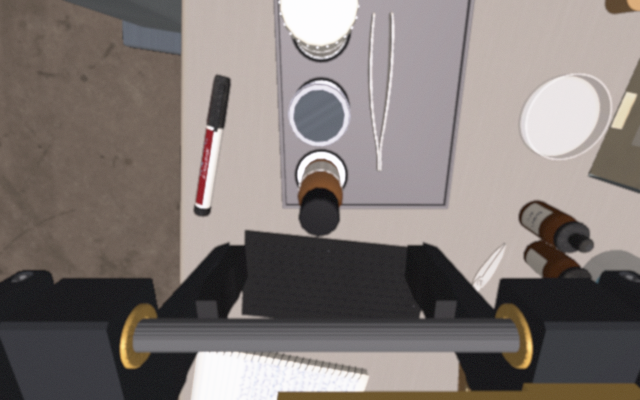

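```bash
python3 -m jog '[[[0,-0.003,0.03,0,0,0],[0,0,0.03,0,0,0],[0,0,0.03,0,0,0],[0,0,0,0,0,0],[0,0,0,0,0,0]]]'
python3 -m jog '[[[0,0,0,0,0,0],[0,0,0,0,0,0],[0,0,0,0,0,0],[0,0,0,0,0,0],[0,0,0,0,0,0]]]' 0.01 20
python3 go.py .44 -.445 .09 .143
python3 -m jog '[[[0,0,-0.03,0,0,0],[0,0,-0.03,0,0,0],[0,0,0,0,0,0]]]'
python3 go.py .44 -.445 .15 .143
```

```text
clock: 4.82
tool_pos: [0.4684, -0.2938, 0.0903]
eef_rot: [0.654, 0.757, 0.0, 0.001]
contact_force: [0.5, -0.1, 0.2]
opening: 0.911
finger_force: 0.0
clock: 5.45
tool_pos: [0.4672, -0.2935, 0.0887]
eef_rot: [0.654, 0.757, -0.0, -0.0]
contact_force: [-0.5, -0.2, -0.7]
opening: 0.363
finger_force: 0.0
d tool [-0.146  -0.0489 -0.0013] dist 0.154 yawY 0.146 az 0.003 tilt [-0.0001 -0.    ] clock 5.45
clock: 5.82
tool_pos: [0.4685, -0.2939, 0.1504]
eef_rot: [0.654, 0.757, 0.001, 0.002]
contact_force: [0.1, -0.1, -0.8]
opening: 0.319
finger_force: 20.0
d tool [-0.1453 -0.0501  0.0005] dist 0.154 yawY 0.146 az 0.003 tilt [ 0.0036 -0.0016] clock 5.825
```

```bash
python3 -m jog '[[[-0.029,-0.01,0,0,0,0],[-0.029,-0.01,0,0,0,0],[-0.029,-0.01,0,0,0,0],[-0.029,-0.01,0,0,0,0],[-0.029,-0.01,0,0,0,0],[0,0,0.02,0,0,0],[0,0,0.02,0,0,0],[0,0,0.005,0,0,0],[0,0,0,0,0,0],[0,0,0,0,0,0]]]'
python3 -c "
from h import *
shot('side','s1')
f=cv2.imread('pics/s1.png')[150:400,150:450];cv2.imwrite('pics/s1c.png',cv2.resize(f,None,fx=2,fy=2))
a,K,C=shot('side'); s=get_state()['tool_pos'];print([proj(K,C,[s[0],s[1],z]).round().tolist() for z in (.003,.118,.126)])"
```

```text
clock: 7.08
tool_pos: [0.4395, -0.4442, 0.1043]
eef_rot: [0.653, 0.757, 0.0, 0.001]
contact_force: [0.1, -0.1, -1.9]
opening: 0.319
finger_force: 20.0
[[273.0, 313.0], [268.0, 265.0], [267.0, 261.0]]
```

View pics/s1c.png

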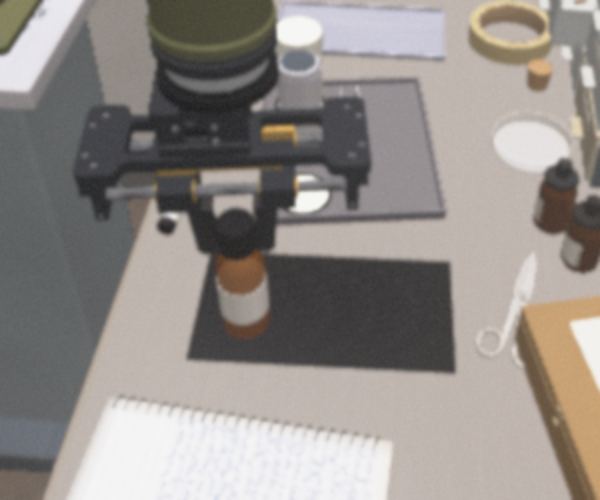

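The bottle hangs upright over the left part of the mat, its base at about (273,318) full-frame, just above the surface.

```bash
for i in 1 2; do :; done; python3 -m jog '[[[0,0,0.003,0,0,0],[0,0,0.003,0,0,0],[0,0,0.003,0,0,0],[0,0,0,0,0,0],[0,0,0,0,0,0]]]'; python3 -m jog '[[[0,0,0.003,0,0,0],[0,0,0,0,0,0],[0,0,0,0,0,0]]]'; python3 -m jog '[[[0,0,0.003,0,0,0],[0,0,0,0,0,0],[0,0,0,0,0,0]]]'
```

```text
clock: 7.8
tool_pos: [0.4389, -0.4442, 0.0947]
eef_rot: [0.654, 0.757, 0.0, 0.0]
contact_force: [-0.8, 0.4, -0.8]
opening: 0.321
finger_force: 20.0
clock: 8.18
tool_pos: [0.4395, -0.4447, 0.0925]
eef_rot: [0.654, 0.757, -0.0, 0.001]
contact_force: [-0.3, -0.1, 4.5]
opening: 0.319
finger_force: 20.0
clock: 8.55
tool_pos: [0.4408, -0.4454, 0.092]
eef_rot: [0.654, 0.757, -0.0, 0.003]
contact_force: [-2.2, 1.2, 19.5]
opening: 0.318
finger_force: 20.0
```

```bash
python3 -m jog '[[[0,0,-0.003,0,0,0],[0,0,0,0,0,0]]]'; python3 -m jog '[[[0,0,0,0,0,0],[0,0,0,0,0,0],[0,0,0,0,0,0],[0,0,0,0,0,0],[0,0,-0.03,0,0,0],[0,0,-0.03,0,0,0],[0,0,-0.03,0,0,0],[0,0,0,0,0,0]]]' 0.07
python3 go.py .4586 -.2286 .18 .143
```

```text
clock: 8.8
tool_pos: [0.439, -0.4443, 0.0922]
eef_rot: [0.654, 0.757, -0.0, 0.0]
contact_force: [-1.5, 1.0, 5.8]
opening: 0.322
finger_force: 20.0
clock: 9.8
tool_pos: [0.4403, -0.445, 0.184]
eef_rot: [0.654, 0.757, 0.0, 0.002]
contact_force: [-0.8, 0.4, -1.3]
opening: 0.794
finger_force: 0.0
d tool [0.2115 0.0496 0.0034] dist 0.217 yawY 0.146 az 0.003 tilt [ 0.0039 -0.003 ] clock 9.8
```

```bash
python3 -m jog '[[[0.0353,0.0083,0,0,0,0],[0.0353,0.0083,0,0,0,0],[0.0353,0.0083,0,0,0,0],[0.0353,0.0083,0,0,0,0],[0.0353,0.0083,0,0,0,0],[0.0353,0.0083,0,0,0,0],[0,0,0,0,0,0],[0,0,0,0,0,0]]]'; python3 go.py .4586 -.2286 .0725 .143
python3 -c "
from h import *
f,K,C=shot('wrist','w3')
h=cv2.cvtColor(f,cv2.COLOR_RGB2HSV)
p=proj(K,C,[.4586,-.2286,.113]);print(p); u,v=p.astype(int); c=f[v-45:v+45,u-60:u+60]
cv2.imwrite('pics/w3c.png',cv2.resize(c[:,:,::-1],None,fx=4,fy=4))"
```

```text
clock: 10.8
tool_pos: [0.4568, -0.2281, 0.1811]
eef_rot: [0.654, 0.757, -0.001, -0.0]
contact_force: [0.1, 0.7, -0.4]
opening: 0.795
finger_force: 0.0
d tool [-0.0007  0.0019  0.1086] dist 0.109 yawY 0.145 az 0.002 tilt [-0.0014 -0.0004] clock 10.8
[328.0300457 212.534807 ]
```

View pics/w3c.png

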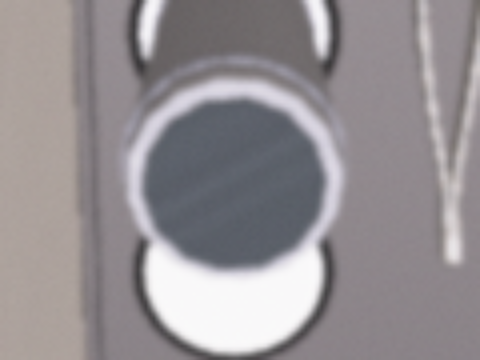

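The canister top is centred within 1 px of its predicted spot (crop 236,178), so I go down.

```bash
python3 -m jog '[[[0,0.001,0.03,0,0,0],[0,0,0.03,0,0,0],[0,0,0.03,0,0,0],[0,0,0.019,0,0,0],[0,0,0,0,0,0],[0,0,0,0,0,0]]]'
python3 -m jog '[[[0,0,0,0,0,0],[0,0,0,0,0,0],[0,0,0,0,0,0],[0,0,0,0,0,0],[0,0,0,0,0,0],[0,0,0,0,0,0]]]' 0.02 20
python3 -m jog '[[[0,0,-0.03,0,0,0],[0,0,-0.03,0,0,0],[0,0,-0.025,0,0,0],[0,0,0,0,0,0]]]'
python3 go.py .508 -.40 .15 .143
```

```text
clock: 11.6
tool_pos: [0.4585, -0.2281, 0.0731]
eef_rot: [0.654, 0.756, -0.0, 0.0]
contact_force: [-0.5, 1.1, -0.3]
opening: 0.793
finger_force: 0.0
clock: 12.35
tool_pos: [0.4584, -0.2274, 0.0729]
eef_rot: [0.654, 0.757, -0.0, 0.0]
contact_force: [-1.6, -0.1, 4.6]
opening: 0.446
finger_force: 19.9
clock: 12.85
tool_pos: [0.4592, -0.2276, 0.1588]
eef_rot: [0.654, 0.757, 0.001, 0.001]
contact_force: [0.8, -0.9, -1.4]
opening: 0.448
finger_force: 19.9
d tool [-0.1777  0.0232  0.0091] dist 0.179 yawY 0.146 az 0.003 tilt [ 0.0031 -0.0008] clock 12.85
```

```bash
python3 -m jog '[[[-0.0296,0.004,0,0,0,0],[-0.0296,0.004,0,0,0,0],[-0.0296,0.004,0,0,0,0],[-0.0296,0.004,0,0,0,0],[-0.0296,0.004,0,0,0,0],[-0.0296,0.004,0,0,0,0],[0,0,0.03,0,0,0],[0,0,0.03,0,0,0],[0,0,0.02,0,0,0],[0,0,0,0,0,0],[0,0,0,0,0,0]]]'
python3 -m jog '[[[0,0,0.003,0,0,0],[0,0,0.003,0,0,0],[0,0,0,0,0,0],[0,0,0,0,0,0]]]'
python3 -m jog '[[[0,0,0.002,0,0,0],[0,0,0,0,0,0],[0,0,0,0,0,0]]]'
```

```text
clock: 14.22
tool_pos: [0.5086, -0.3996, 0.0783]
eef_rot: [0.654, 0.757, 0.0, 0.001]
contact_force: [0.5, 0.4, -0.2]
opening: 0.441
finger_force: 19.9
clock: 14.72
tool_pos: [0.5079, -0.3996, 0.0719]
eef_rot: [0.654, 0.757, -0.0, 0.0]
contact_force: [0.1, 0.2, -0.4]
opening: 0.444
finger_force: 19.9
clock: 15.1
tool_pos: [0.5081, -0.3997, 0.0701]
eef_rot: [0.654, 0.757, 0.0, 0.0]
contact_force: [-0.2, -0.5, 2.7]
opening: 0.448
finger_force: 19.9
```

Touching (contact at ~0.070). I release, rise and go to the jar.

```bash
python3 -m jog '[[[0,0,0,0,0,0],[0,0,0,0,0,0],[0,0,0,0,0,0],[0,0,0,0,0,0],[0,0,-0.03,0,0,0],[0,0,-0.03,0,0,0],[0,0,-0.03,0,0,0],[0,0,-0.02,0,0,0],[0,0,0,0,0,0]]]' 0.062
python3 go.py .4485 -.1633 .18 .143
python3 -m jog '[[[0.035,-0.013,0,0,0,0],[0.035,-0.013,0,0,0,0],[0.035,-0.013,0,0,0,0],[0.035,-0.013,0,0,0,0],[0.035,-0.013,0,0,0,0],[0.035,-0.013,0,0,0,0],[0,0,0,0,0,0],[0,0,0,0,0,0]]]' 0.08
python3 go.py .4485 -.1633 .068 .143
python3 -c "
from h import *
f,K,C=shot('wrist','w4')
p=proj(K,C,[.4485,-.1633,.101]);print(p); u,v=p.astype(int)
m=(f.min(2)>200).astype(np.uint8);m[:v-60]=0;m[v+60:]=0;m[:,:u-70]=0;m[:,u+70:]=0
c=max(cv2.findContours(m,0,2)[0],key=cv2.contourArea);print(cv2.minEnclosingCircle(c),cv2.boundingRect(c))"
```

```text
clock: 16.23
tool_pos: [0.5088, -0.4, 0.1813]
eef_rot: [0.654, 0.757, 0.0, 0.002]
contact_force: [0.5, 0.7, -0.1]
opening: 0.702
finger_force: 0.0
d tool [ 0.2429 -0.0253  0.0006] dist 0.244 yawY 0.146 az 0.003 tilt [ 0.0029 -0.0019] clock 16.225
clock: 17.23
tool_pos: [0.4004, -0.2036, 0.1793]
eef_rot: [0.654, 0.757, -0.0, -0.0]
contact_force: [-1.1, -0.8, 0.2]
opening: 0.907
finger_force: 0.0
d tool [0.0329 0.0535 0.1113] dist 0.128 yawY 0.146 az 0.003 tilt [-0.0002 -0.0001] clock 17.225
[402.37429745 161.99459077]
((390.0, 176.5), 53.41592025756836) (354, 128, 81, 93)
```

```bash
python3 -m jog '[[[0.0165,0.027,0,0,0,0],[0.0165,0.027,0,0,0,0],[0,0,0,0,0,0],[0,0,0,0,0,0]]]'
python3 go.py .4485 -.1633 .0705 .143
python3 -c "
from h import *
f,K,C=shot('wrist','w5')
p=proj(K,C,[.4485,-.1633,.101]);print(p); u,v=p.astype(int)
cv2.imwrite('pics/w5c.png',cv2.resize(f[v-60:v+60,u-80:u+80,::-1],None,fx=3,fy=3))"
```

```text
clock: 17.77
tool_pos: [0.4482, -0.1637, 0.1793]
eef_rot: [0.654, 0.756, -0.001, -0.0]
contact_force: [-0.6, 0.1, 0.7]
opening: 0.907
finger_force: 0.0
d tool [0.0004 0.0005 0.1088] dist 0.109 yawY 0.144 az 0.001 tilt [-0.0013 -0.0006] clock 17.775
[326.08293985 205.98920437]
```

View pics/w5c.png

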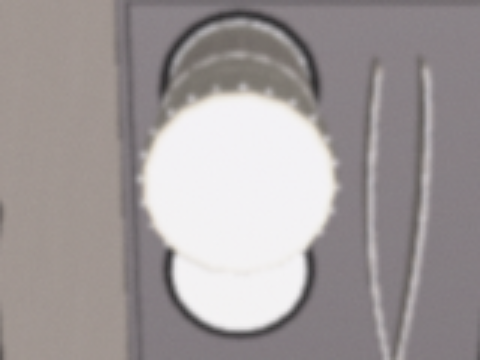

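Lid centre at crop (239,182) matches the prediction (240,180).

```bash
python3 -m jog '[[[0,0,0.03,0,0,0],[0,0,0.03,0,0,0],[0,0,0.03,0,0,0],[0,0,0.019,0,0,0],[0,0,0,0,0,0],[0,0,0,0,0,0]]]'
python3 -m jog '[[[0,0,0,0,0,0],[0,0,0,0,0,0],[0,0,0,0,0,0],[0,0,0,0,0,0],[0,0,0,0,0,0],[0,0,0,0,0,0]]]' 0.03 20
python3 -m jog '[[[0,0,-0.03,0,0,0],[0,0,-0.03,0,0,0],[0,0,-0.03,0,0,0],[0,0,-0.03,0,0,0],[0,0,0,0,0,0]]]'
python3 go.py .578 -.435 .19 .143
```

```text
clock: 18.58
tool_pos: [0.4487, -0.1632, 0.0713]
eef_rot: [0.654, 0.756, -0.0, 0.0]
contact_force: [0.1, -0.1, -0.3]
opening: 0.905
finger_force: 0.0
clock: 19.32
tool_pos: [0.4487, -0.1626, 0.0709]
eef_rot: [0.654, 0.757, -0.0, 0.0]
contact_force: [-1.8, 0.7, 4.8]
opening: 0.535
finger_force: 20.0
clock: 19.95
tool_pos: [0.4499, -0.1628, 0.192]
eef_rot: [0.654, 0.757, 0.001, 0.002]
contact_force: [0.0, -0.5, -2.5]
opening: 0.538
finger_force: 20.0
d tool [-0.2879  0.0872  0.0026] dist 0.301 yawY 0.146 az 0.003 tilt [ 0.0038 -0.0007] clock 19.95
```

```bash
python3 -m jog '[[[-0.036,0.0109,0,0,0,0],[-0.036,0.0109,0,0,0,0],[-0.036,0.0109,0,0,0,0],[-0.036,0.0109,0,0,0,0],[-0.036,0.0109,0,0,0,0],[-0.036,0.0109,0,0,0,0],[-0.036,0.0109,0,0,0,0],[-0.036,0.0109,0,0,0,0],[0,0,0,0,0,0]]]'
python3 -m jog '[[[0,0,0.03,0,0,0],[0,0,0.03,0,0,0],[0,0,0.03,0,0,0],[0,0,0.025,0,0,0],[0,0,0,0,0,0],[0,0,0,0,0,0]]]'
python3 go.py .578 -.435 .069 .143
```

```text
clock: 21.08
tool_pos: [0.576, -0.4378, 0.1874]
eef_rot: [0.655, 0.755, -0.001, -0.001]
contact_force: [-0.2, 0.3, -0.9]
opening: 0.537
finger_force: 20.0
clock: 21.82
tool_pos: [0.5774, -0.4342, 0.0761]
eef_rot: [0.653, 0.757, 0.0, 0.0]
contact_force: [0.1, 0.2, -1.4]
opening: 0.535
finger_force: 20.0
d tool [-0.0009  0.0005  0.0071] dist 0.007 yawY 0.147 az 0.004 tilt [0.0004 0.0001] clock 21.825
```

```bash
python3 -m jog '[[[0,0,0.003,0,0,0],[0,0,0.003,0,0,0],[0,0,0,0,0,0],[0,0,0,0,0,0]]]'
python3 -m jog '[[[0,0,0.002,0,0,0],[0,0,0,0,0,0],[0,0,0,0,0,0]]]'
```

```text
clock: 22.32
tool_pos: [0.577, -0.4349, 0.0699]
eef_rot: [0.654, 0.757, 0.0, 0.0]
contact_force: [0.1, 0.5, -1.4]
opening: 0.535
finger_force: 20.0
clock: 22.7
tool_pos: [0.5772, -0.4349, 0.0681]
eef_rot: [0.654, 0.757, 0.0, 0.0]
contact_force: [0.8, -0.6, 1.7]
opening: 0.534
finger_force: 20.0
```

```bash
python3 -m jog '[[[0,0,0,0,0,0],[0,0,0,0,0,0],[0,0,0,0,0,0],[0,0,0,0,0,0],[0,0,-0.03,0,0,0],[0,0,-0.03,0,0,0],[0,0,-0.03,0,0,0],[0,0,-0.03,0,0,0],[0,0,0,0,0,0]]]' 0.07
python3 go.py .509 -.25 .19 .143
```

```text
clock: 23.82
tool_pos: [0.5786, -0.4355, 0.1906]
eef_rot: [0.654, 0.757, 0.001, 0.003]
contact_force: [-0.2, -0.5, 0.5]
opening: 0.793
finger_force: 0.0
d tool [ 0.1936 -0.0419 -0.0002] dist 0.198 yawY 0.146 az 0.003 tilt [ 0.0049 -0.0027] clock 23.825
```

```bash
python3 -m jog '[[[0.0323,-0.007,0,0,0,0],[0.0323,-0.007,0,0,0,0],[0.0323,-0.007,0,0,0,0],[0.0323,-0.007,0,0,0,0],[0.0323,-0.007,0,0,0,0],[0.0323,-0.007,0,0,0,0],[0,0,0,0,0,0],[0,0,0,0,0,0]]]' 0.04
python3 -c "
from h import *
f,K,C=shot('wrist','w6'); np.savez('w6.npz',f=f,K=K,C=C)
g,K2,C2=shot('side','s2')
cv2.imwrite('pics/w6c.png',cv2.resize(f[0:290,170:560,::-1],None,fx=2,fy=2))
cv2.imwrite('pics/s2c.png',cv2.resize(g[150:350,200:440,::-1],None,fx=2,fy=2))"
```

```text
clock: 24.82
tool_pos: [0.5071, -0.2501, 0.1871]
eef_rot: [0.654, 0.757, -0.0, -0.0]
contact_force: [0.3, 0.1, -0.4]
opening: 0.452
finger_force: 0.0
```

View pics/w6c.png

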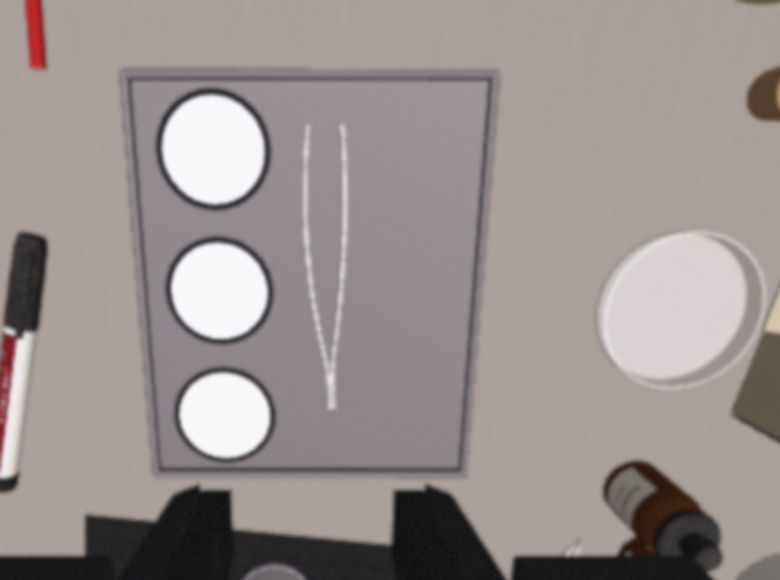

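View pics/s2c.png

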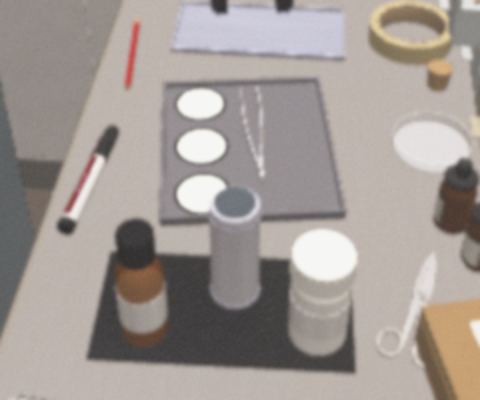

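All three containers stand on the mat. In the wrist crop the pads are at (214,150), (220,289) and (225,415), and the tweezers run from (307/343,126) to the joined end at (331,408).

```bash
python3 - <<'E'
from h import *
d=np.load('w6.npz');f,K,C=d['f'],d['K'],d['C']
m=(f.min(2)>205).astype(np.uint8); m[:,:240]=0;m[:,310:]=0;m[:30]=0;m[240:]=0
P=[]
for c in cv2.findContours(m,0,2)[0]:
    if cv2.contourArea(c)>500:
        e=cv2.fitEllipse(cv2.convexHull(c)); w=np.array([ray(K,C,*p[0],.007)[:2] for p in c],np.float32); q=cv2.minEnclosingCircle(w); P.append(q[0]); print(e[0],ray(K,C,*e[0],.007).round(4),q)
P=np.array(P);print('yaw',np.arctan2(*( (P[0]-P[2])*[-1,1])) if 0 else np.arctan2(-(P[0]-P[2])[0],(P[0]-P[2])[1]))
c4=[ray(K,C,170+u/2,v/2,.012) for u,v in ((121,70),(498,70),(466,476),(153,476))]; print(fitrect(c4,.17,.2))
for z in (.012,.02):
    a=[ray(K,C,170+u/2,v/2,z) for u,v in ((307,126),(343,126),(331,408),(305,200),(346,200))]
    A=(a[0]+a[1])/2; print(z,[x.round(4).tolist() for x in a]); print('mid',((A+a[2])/2).round(4),'len',np.linalg.norm(A-a[2]),'yaw',np.arctan2(-(A-a[2])[0],(A-a[2])[1]))
E
python3 go.py .509 -.2115 .1 .18
```

```text
(281.83050537109375, 207.17440795898438) [ 0.4667 -0.2942  0.007 ] ((0.46673259139060974, -0.2947418689727783), 0.023334598168730736)
(279.14935302734375, 144.99630737304688) [ 0.4573 -0.2291  0.007 ] ((0.457450807094574, -0.2296132892370224), 0.023374546319246292)
(276.1246337890625, 74.27330017089844) [ 0.4479 -0.1639  0.007 ] ((0.44810914993286133, -0.1644757091999054), 0.023380858823657036)
yaw -2.999590352510045
(array([ 0.50223613, -0.2230479 ]), np.float64(0.14432363538520693), np.float64(0.0018038054670418552))
0.012 [[0.4903, -0.1482, 0.012], [0.5064, -0.1459, 0.012], [0.5219, -0.2808, 0.012], [0.4939, -0.1802, 0.012], [0.513, -0.1775, 0.012]]
mid [ 0.5101 -0.2139  0.012 ] len 0.13578134799311076 yaw 0.1742505290607926
0.02 [[0.4904, -0.1488, 0.02], [0.5062, -0.1465, 0.02], [0.5212, -0.278, 0.02], [0.494, -0.18, 0.02], [0.5125, -0.1773, 0.02]]
mid [ 0.5098 -0.2128  0.02  ] len 0.1323915693052212 yaw 0.17425052906079339
d tool [0.0384 0.0074 0.0872] dist 0.096 yawY 0.144 az -0.036 tilt [-0.0002 -0.0005] clock 24.925
```

```bash
python3 go.py .510 -.2135 .012 .174; python3 -m jog '[[[0.018,0.004,0.03,0,0,-0.03],[0.018,0.0035,0.03,0,0,0],[0,0,0.03,0,0,0],[0,0,0.03,0,0,0],[0,0,0.03,0,0,0],[0,0,0.02,0,0,0],[0,0,0,0,0,0],[0,0,0,0,0,0]]]'; python3 go.py .510 -.2135 .009 .174
```

```text
d tool [0.0363 0.0081 0.1752] dist 0.179 yawY 0.144 az -0.03 tilt [-0.0002 -0.0005] clock 24.925
clock: 25.92
tool_pos: [0.5094, -0.213, 0.0182]
eef_rot: [0.643, 0.766, 0.0, 0.001]
contact_force: [-0.3, 0.4, 0.5]
opening: 0.45
finger_force: 0.0
d tool [-0.0005  0.0005  0.0092] dist 0.009 yawY 0.175 az 0.001 tilt [ 0.0011 -0.0004] clock 25.925
```

```bash
python3 -m jog '[[[0,0,0.004,0,0,0],[0,0,0.005,0,0,0],[0,0,0,0,0,0],[0,0,0,0,0,0]]]';  python3 -m jog '[[[0,0,0,0,0,0],[0,0,0,0,0,0],[0,0,0,0,0,0],[0,0,0,0,0,0]]]' 0.005 20
```

```text
clock: 26.42
tool_pos: [0.5089, -0.2125, 0.0088]
eef_rot: [0.642, 0.767, -0.0, 0.0]
contact_force: [-0.7, 0.3, 0.0]
opening: 0.456
finger_force: 0.0
clock: 26.92
tool_pos: [0.5089, -0.2124, 0.0088]
eef_rot: [0.642, 0.767, 0.0, 0.0]
contact_force: [-0.2, 0.1, -0.0]
opening: 0.191
finger_force: 20.0
```

```bash
python3 -m jog '[[[0,0,-0.03,0,0,0],[0,0,-0.04,0,0,0],[0,0,-0.04,0,0,0],[0,0,0,0,0,0]]]'; python3 go.py .501 -.016 .12 1.571
```

```text
clock: 27.42
tool_pos: [0.5106, -0.2129, 0.1213]
eef_rot: [0.642, 0.766, 0.001, 0.003]
contact_force: [0.2, 0.5, -1.2]
opening: 0.191
finger_force: 20.0
d tool [0.1956 0.0249 0.001 ] dist 0.197 yawY 0.176 az -1.395 tilt [ 0.0054 -0.0014] clock 27.425
```

```bash
python3 -m jog '[[[0.0326,0.0042,0,0,0,0],[0.0326,0.0042,0,0,0,0],[0.0326,0.0042,0,0,0,0],[0.0326,0.0042,0,0,0,0],[0.0326,0.0042,0,0,0,0],[0.0326,0.0042,0,0,0,0],[0,0,0,0,0,-0.155],[0,0,0,0,0,-0.155],[0,0,0,0,0,-0.155],[0,0,0,0,0,-0.155],[0,0,0,0,0,-0.155],[0,0,0,0,0,-0.155]]]'
python3 -m jog '[[[0,0,-0.01,0,0,-0.155],[0,0,-0.01,0,0,-0.155],[0,0,-0.01,0,0,-0.155],[0,0,0,0,0,0],[0,0,0,0,0,0]]]'
python3 go.py .501 -.016 .03 1.571
python3 -c "
from h import *
f,K,C=shot('wrist','w7'); np.savez('w7.npz',f=f,K=K,C=C)
g,K2,C2=shot('scene','sc2');
cv2.imwrite('pics/w7c.png',np.hstack([f[:,:,::-1][:, 120:520],cv2.resize(g[190:350,300:460,::-1],(400,400))]))"
```

```text
clock: 28.92
tool_pos: [0.4986, -0.0156, 0.1175]
eef_rot: [0.228, 0.974, -0.0, -0.001]
contact_force: [-0.5, 0.4, -0.3]
opening: 0.191
finger_force: 20.0
clock: 29.55
tool_pos: [0.4989, -0.0157, 0.1478]
eef_rot: [0.001, 1.0, -0.0, -0.001]
contact_force: [0.2, -0.3, -0.5]
opening: 0.192
finger_force: 20.0
d tool [-0.0023 -0.0003  0.1178] dist 0.118 yawY 1.568 az -0.003 tilt [-0.0015 -0.0002] clock 29.55
```

View pics/w7c.png

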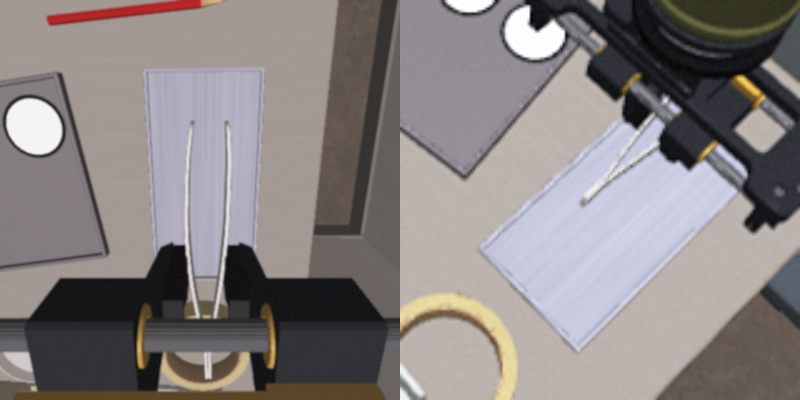

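The tray corners are at wrist pixels (264,69) and (384,68), and the side edges reach (277,250) and (377,250). The tweezers are held level along the tray.

Run:
```python
from h import *
d=np.load('w7.npz');f,K,C=d['f'],d['K'],d['C']
m=((f[...,2].astype(int)-f[...,0]>14)&(f.max(2)>140)).astype(np.uint8); m[:60]=0;m[240:]=0;m[:,:255]=0;m[:,395:]=0
for v in (80,110,140,170,200,230):
    x=np.where(m[v])[0]; a,b=ray(K,C,x[0]-.5,v,.007),ray(K,C,x[-1]+.5,v,.007); print(v,a.round(4),b.round(4),((a+b)/2).round(4))
print(ray(K,C,264,69,.007),ray(K,C,384,68,.007))
# tweezers open ends in hand, at z about tcp+.008
for p in ((192+120,124),(228+120,124),(207+120,376)): print(ray(K,C,*p,.148+.006).round(4))
```

```text
80 [ 0.4102 -0.0633  0.007 ] [0.4105 0.0273 0.007 ] [ 0.4104 -0.018   0.007 ]
110 [ 0.4341 -0.0613  0.007 ] [0.4344 0.0275 0.007 ] [ 0.4343 -0.0169  0.007 ]
140 [ 0.4594 -0.0618  0.007 ] [0.4597 0.0261 0.007 ] [ 0.4595 -0.0178  0.007 ]
170 [ 0.4862 -0.0632  0.007 ] [0.4864 0.0246 0.007 ] [ 0.4863 -0.0193  0.007 ]
200 [ 0.5145 -0.0619  0.007 ] [0.5148 0.0267 0.007 ] [ 0.5147 -0.0176  0.007 ]
230 [ 0.5447 -0.0587  0.007 ] [0.5449 0.026  0.007 ] [ 0.5448 -0.0163  0.007 ]
[ 0.40178613 -0.06645155  0.007     ] [0.40131625 0.0312963  0.007     ]
[ 0.4313 -0.0219  0.154 ]
[ 0.4313 -0.0068  0.154 ]
[ 0.5662 -0.0158  0.154 ]
```

```bash
python3 -m jog '[[[-0.0025,-0.002,0.03,0,0,0],[0,0,0.03,0,0,0],[0,0,0.03,0,0,0],[0,0,0.03,0,0,0],[0,0,0.012,0,0,0],[0,0,0,0,0,0],[0,0,0,0,0,0]]]'
python3 -m jog '[[[0,0,0.003,0,0,0],[0,0,0.003,0,0,0],[0,0,0,0,0,0],[0,0,0,0,0,0]]]';python3 -m jog '[[[0,0,0.002,0,0,0],[0,0,0,0,0,0],[0,0,0,0,0,0]]]'
```

```text
clock: 30.52
tool_pos: [0.5021, -0.0173, 0.017]
eef_rot: [0.0, 1.0, 0.0, 0.0]
contact_force: [0.1, -0.0, -0.7]
opening: 0.194
finger_force: 20.0
clock: 31.02
tool_pos: [0.5019, -0.0175, 0.0108]
eef_rot: [-0.0, 1.0, -0.0, 0.0]
contact_force: [0.0, -0.1, -0.0]
opening: 0.189
finger_force: 20.0
clock: 31.4
tool_pos: [0.5019, -0.0175, 0.0087]
eef_rot: [-0.0, 1.0, -0.0, -0.0]
contact_force: [0.0, -0.6, 0.1]
opening: 0.192
finger_force: 20.0
```

```bash
python3 -m jog '[[[0,0,0.001,0,0,0],[0,0,0.001,0,0,0],[0,0,0,0,0,0],[0,0,0,0,0,0]]]'
python3 -m jog '[[[0,0,0.001,0,0,0],[0,0,0,0,0,0],[0,0,0,0,0,0]]]'
```

```text
clock: 31.9
tool_pos: [0.5019, -0.0175, 0.0067]
eef_rot: [-0.0, 1.0, -0.0, 0.0]
contact_force: [-1.1, -0.1, 0.0]
opening: 0.189
finger_force: 20.0
clock: 32.28
tool_pos: [0.502, -0.0175, 0.0058]
eef_rot: [-0.0, 1.0, -0.0, 0.0]
contact_force: [0.4, -0.3, 0.9]
opening: 0.193
finger_force: 20.0
```

Touching: release, rise, and check.

```bash
python3 -m jog '[[[0,0,0,0,0,0],[0,0,0,0,0,0],[0,0,0,0,0,0],[0,0,-0.02,0,0,0],[0,0,-0.04,0,0,0],[0,0,-0.04,0,0,0],[0,0,-0.04,0,0,0],[0,0,-0.04,0,0,0],[0,0,0,0,0,0],[0,0,0,0,0,0]]]' 0.038
python3 go.py .4395 -.4445 .19 .143
python3 -c "
from h import *
g,K2,C2=shot('scene','sc3'); f,K,C=shot('wrist','w8')
for p in ((192,0),): pass
cv2.imwrite('pics/w8c.png',np.hstack([f[:,:,::-1][:, 120:520],cv2.resize(g[190:350,300:460,::-1],(400,400))])); np.savez('w8.npz',f=f,K=K,C=C)"
```

```text
clock: 33.52
tool_pos: [0.5014, -0.018, 0.1851]
eef_rot: [0.0, 1.0, -0.0, -0.001]
contact_force: [-0.4, 0.8, -0.3]
opening: 0.431
finger_force: 0.0
d tool [ 0.0618 -0.4265 -0.0045] dist 0.431 yawY 1.571 az 1.428 tilt [-0.001  -0.0008] clock 33.525
```

View pics/w8c.png

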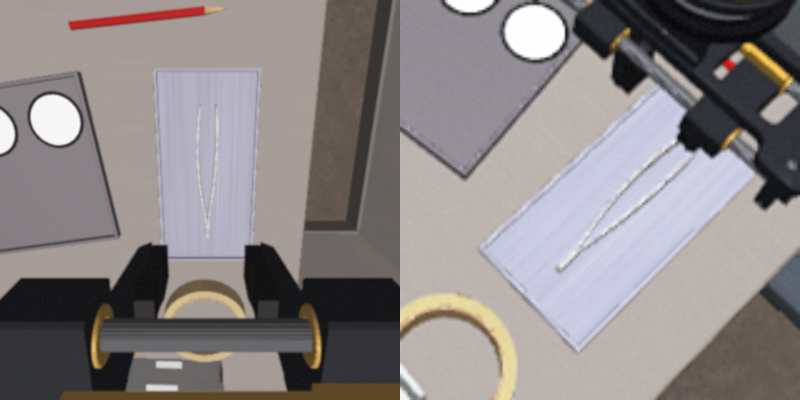

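Tweezers lie lengthways, centred: (208,105)–(208,236) between tray edges 69 and 258. Next I go back for the bottle.

```bash
python3 -m jog '[[[0,0,0,0,0,0.1587],[0,0,0,0,0,0.1587],[0,0,0,0,0,0.1587],[0,0,0,0,0,0.1587],[0,0,0,0,0,0.1587],[0,0,0,0,0,0.1587],[0,0,0,0,0,0.1587],[0,0,0,0,0,0.1587],[0,0,0,0,0,0.1587],[0,0,0,0,0,0]]]' 0.07
python3 -m jog '[[[-0.0413,-0.0122,0,0,0,0],[-0.0413,-0.0122,0,0,0,0],[-0.0413,-0.0122,0,0,0,0],[-0.0413,-0.0122,0,0,0,0],[-0.0413,-0.0122,0,0,0,0],[-0.0413,-0.0122,0,0,0,0],[-0.0413,-0.0122,0,0,0,0],[-0.0413,-0.0122,0,0,0,0],[-0.0413,-0.0122,0,0,0,0],[-0.0413,-0.0122,0,0,0,0],[0,0,0,0,0,0],[0,0,0,0,0,0]]]'
python3 go.py .4395 -.4445 .093 .143
```

```text
clock: 34.88
tool_pos: [0.5013, -0.0174, 0.1848]
eef_rot: [0.654, 0.756, -0.001, -0.0]
contact_force: [-0.8, -1.4, 0.6]
opening: 0.796
finger_force: 0.0
clock: 36.38
tool_pos: [0.4399, -0.4424, 0.185]
eef_rot: [0.654, 0.756, 0.001, -0.001]
contact_force: [1.0, 0.8, -0.3]
opening: 0.792
finger_force: 0.0
d tool [-0.0022 -0.0006  0.092 ] dist 0.092 yawY 0.145 az 0.002 tilt [-0.0006  0.0019] clock 36.375
```

```bash
python3 -m jog '[[[-0.002,-0.0005,0.03,0,0,0],[0,0,0.03,0,0,0],[0,0,0.035,0,0,0],[0,0,0,0,0,0],[0,0,0,0,0,0]]]'
python3 -m jog '[[[0,0,0,0,0,0],[0,0,0,0,0,0],[0,0,0,0,0,0],[0,0,0,0,0,0],[0,0,0,0,0,0],[0,0,0,0,0,0],[0,0,0,0,0,0]]]' 0.01 20
python3 -m jog '[[[0,0,-0.03,0,0,0],[0,0,-0.03,0,0,0],[0,0,-0.02,0,0,0],[0,0,0,0,0,0]]]'
python3 go.py .467 -.294 .16 .143
```

```text
clock: 37.0
tool_pos: [0.4409, -0.4449, 0.0919]
eef_rot: [0.654, 0.756, 0.0, 0.001]
contact_force: [0.8, -0.1, 0.3]
opening: 0.794
finger_force: 0.0
clock: 37.88
tool_pos: [0.4396, -0.4458, 0.0908]
eef_rot: [0.655, 0.756, -0.0, 0.0]
contact_force: [0.4, -0.8, 2.0]
opening: 0.318
finger_force: 20.0
clock: 38.38
tool_pos: [0.4406, -0.4461, 0.1719]
eef_rot: [0.655, 0.756, 0.0, 0.002]
contact_force: [0.4, -0.6, -1.5]
opening: 0.318
finger_force: 20.0
d tool [0.1468 0.0477 0.0117] dist 0.155 yawY 0.143 az -0.0 tilt [ 0.0025 -0.0017] clock 38.375
```

```bash
python3 -m jog '[[[0.0293,0.0095,0,0,0,0],[0.0293,0.0095,0,0,0,0],[0.0293,0.0095,0,0,0,0],[0.0293,0.0095,0,0,0,0],[0.0293,0.0095,0,0,0,0],[0,0,0.03,0,0,0],[0,0,0.03,0,0,0],[0,0,0.01,0,0,0],[0,0,0,0,0,0],[0,0,0,0,0,0],[0,0,0,0,0,0]]]'
python3 go.py .4675 -.2946 .0943 .143
```

```text
clock: 39.75
tool_pos: [0.4664, -0.2943, 0.1016]
eef_rot: [0.655, 0.756, 0.0, 0.001]
contact_force: [-0.3, 0.4, -0.6]
opening: 0.323
finger_force: 20.0
d tool [-0.0005  0.001   0.0073] dist 0.007 yawY 0.142 az -0.001 tilt [ 0.0017 -0.0008] clock 39.75
```

```bash
python3 -m jog '[[[0,0.001,0.003,0,0,0],[0,0,0.002,0,0,0],[0,0,0,0,0,0],[0,0,0,0,0,0]]]'; python3 -m jog '[[[0,0,0.002,0,0,0],[0,0,0,0,0,0],[0,0,0,0,0,0]]]';python3 -m jog '[[[0,0,0.001,0,0,0],[0,0,0,0,0,0],[0,0,0,0,0,0]]]'; python3 go.py .4675 -.2946 .0943 .143
```

```text
clock: 40.25
tool_pos: [0.4668, -0.2938, 0.0957]
eef_rot: [0.655, 0.756, -0.0, 0.0]
contact_force: [-0.1, -0.6, -1.3]
opening: 0.315
finger_force: 20.0
clock: 40.62
tool_pos: [0.467, -0.2938, 0.0938]
eef_rot: [0.655, 0.756, 0.0, 0.0]
contact_force: [0.4, -0.1, -0.7]
opening: 0.317
finger_force: 20.0
clock: 41.0
tool_pos: [0.4671, -0.2941, 0.0937]
eef_rot: [0.655, 0.756, -0.0, 0.001]
contact_force: [-2.4, -0.1, 8.6]
opening: 0.323
finger_force: 20.0
d tool [-0.0005  0.0003 -0.0006] dist 0.001 yawY 0.143 az -0.0 tilt [ 0.0008 -0.0012] clock 41.0
```

```bash
python3 -m jog '[[[0,0,-0.001,0,0,0],[0,0,0,0,0,0],[0,0,0,0,0,0],[0,0,0,0,0,0],[0,0,0,0,0,0],[0,0,-0.03,0,0,0],[0,0,-0.03,0,0,0],[0,0,-0.03,0,0,0],[0,0,0,0,0,0]]]' 0.065
python3 go.py .508 -.3997 .18 .143
```

```text
clock: 42.12
tool_pos: [0.4682, -0.2943, 0.1856]
eef_rot: [0.655, 0.756, 0.001, 0.002]
contact_force: [-0.9, 0.7, -0.8]
opening: 0.739
finger_force: 0.0
d tool [-0.11    0.0244  0.006 ] dist 0.113 yawY 0.142 az -0.001 tilt [ 0.0041 -0.002 ] clock 42.125
```

```bash
python3 -m jog '[[[-0.037,0.0081,0,0,0,0],[-0.037,0.0081,0,0,0,0],[-0.037,0.0081,0,0,0,0],[0,0,0.03,0,0,0],[0,0,0.03,0,0,0],[0,0,0.03,0,0,0],[0,0,0.024,0,0,0],[0,0,0,0,0,0],[0,0,0,0,0,0]]]'
python3 -m jog '[[[0,0,0,0,0,0],[0,0,0,0,0,0],[0,0,0,0,0,0],[0,0,0,0,0,0],[0,0,0,0,0,0]]]' 0.02 20
python3 -m jog '[[[0,0,-0.03,0,0,0],[0,0,-0.03,0,0,0],[0,0,-0.03,0,0,0],[0,0,0,0,0,0]]]'
python3 go.py .458 -.229 .15 .143
```

```text
clock: 43.25
tool_pos: [0.507, -0.4002, 0.0699]
eef_rot: [0.655, 0.756, 0.0, 0.0]
contact_force: [-0.8, 0.0, -0.0]
opening: 0.731
finger_force: 0.0
clock: 43.88
tool_pos: [0.507, -0.4005, 0.0704]
eef_rot: [0.655, 0.756, -0.0, 0.001]
contact_force: [-1.0, 0.1, 4.4]
opening: 0.449
finger_force: 20.0
clock: 44.38
tool_pos: [0.508, -0.4007, 0.1615]
eef_rot: [0.655, 0.756, 0.0, 0.002]
contact_force: [-0.1, -0.3, -1.6]
opening: 0.445
finger_force: 20.0
d tool [ 0.1771 -0.0251  0.011 ] dist 0.179 yawY 0.143 az -0.0 tilt [ 0.0036 -0.002 ] clock 44.375
```

```bash
python3 -m jog '[[[0,0,-0.03,0,0,0],[0,0,-0.025,0,0,0],[0,0,0,0,0,0],[0.0295,-0.0042,0,0,0,0],[0.0295,-0.0042,0,0,0,0],[0.0295,-0.0042,0,0,0,0],[0.0295,-0.0042,0,0,0,0],[0.0295,-0.0042,0,0,0,0],[0.0295,-0.0042,0,0,0,0],[0,0,0,0,0,0],[0,0,0,0,0,0]]]'
python3 go.py .458 -.229 .074 .143
```

```text
clock: 45.75
tool_pos: [0.4561, -0.2292, 0.2136]
eef_rot: [0.655, 0.756, -0.0, -0.001]
contact_force: [0.6, -0.0, -1.0]
opening: 0.449
finger_force: 20.0
d tool [-1.000e-04  2.200e-03  1.396e-01] dist 0.14 yawY 0.142 az -0.001 tilt [-0.0016  0.0002] clock 45.75
```

```bash
python3 -m jog '[[[0,0.001,0.03,0,0,0],[0,0,0.03,0,0,0],[0,0,0.03,0,0,0],[0,0,0.03,0,0,0],[0,0,0.012,0,0,0],[0,0,0,0,0,0],[0,0,0,0,0,0],[0,0,0,0,0,0]]]'
python3 go.py .458 -.229 .074 .143
```

```text
clock: 46.75
tool_pos: [0.4582, -0.2288, 0.0836]
eef_rot: [0.655, 0.756, 0.0, 0.001]
contact_force: [-0.2, 0.5, -1.2]
opening: 0.444
finger_force: 20.0
d tool [-0.0001 -0.0002  0.0096] dist 0.01 yawY 0.142 az -0.001 tilt [ 0.0019 -0.0008] clock 46.75
```

```bash
python3 -m jog '[[[0,0,0.004,0,0,0],[0,0,0.004,0,0,0],[0,0,0,0,0,0],[0,0,0,0,0,0]]]'; python3 -m jog '[[[0,0,0.002,0,0,0],[0,0,0,0,0,0],[0,0,0,0,0,0]]]';python3 -m jog '[[[0,0,0.001,0,0,0],[0,0,0,0,0,0],[0,0,0,0,0,0]]]'; python3 go.py .458 -.229 .074 .143
```

```text
clock: 47.25
tool_pos: [0.4575, -0.2284, 0.0747]
eef_rot: [0.655, 0.756, -0.0, -0.0]
contact_force: [-0.1, 0.6, -1.0]
opening: 0.444
finger_force: 20.0
clock: 47.62
tool_pos: [0.4578, -0.2285, 0.0733]
eef_rot: [0.655, 0.756, 0.0, 0.0]
contact_force: [-0.5, 0.4, 5.3]
opening: 0.445
finger_force: 20.0
clock: 48.0
tool_pos: [0.4578, -0.2285, 0.0732]
eef_rot: [0.655, 0.756, -0.0, 0.001]
contact_force: [-2.3, 0.8, 15.3]
opening: 0.44
finger_force: 20.0
d tool [-0.0005  0.0001 -0.0008] dist 0.001 yawY 0.143 az -0.0 tilt [ 0.0011 -0.0013] clock 48.0
```

```bash
python3 -m jog '[[[0,0,-0.001,0,0,0],[0,0,0,0,0,0],[0,0,0,0,0,0],[0,0,0,0,0,0],[0,0,0,0,0,0],[0,0,-0.03,0,0,0],[0,0,-0.04,0,0,0],[0,0,-0.04,0,0,0],[0,0,0,0,0,0]]]' 0.065
python3 go.py .5772 -.436 .18 .143
```

```text
clock: 49.12
tool_pos: [0.4593, -0.229, 0.1852]
eef_rot: [0.655, 0.756, 0.001, 0.003]
contact_force: [0.1, -0.2, -1.2]
opening: 0.742
finger_force: 0.0
d tool [-0.2217  0.0874  0.0062] dist 0.238 yawY 0.142 az -0.001 tilt [ 0.0055 -0.002 ] clock 49.125
```

```bash
python3 -m jog '[[[-0.037,0.0146,0,0,0,0],[-0.037,0.0146,0,0,0,0],[-0.037,0.0146,0,0,0,0],[-0.037,0.0146,0,0,0,0],[-0.037,0.0146,0,0,0,0],[-0.037,0.0146,0,0,0,0],[0,0,0,0,0,0],[0,0,0,0,0,0]]]' 0.075
python3 go.py .5772 -.436 .069 .143
```

```text
clock: 50.12
tool_pos: [0.5752, -0.4342, 0.1812]
eef_rot: [0.654, 0.756, -0.0, -0.002]
contact_force: [-0.0, -0.3, 0.6]
opening: 0.85
finger_force: 0.0
d tool [-0.0023  0.002   0.1122] dist 0.112 yawY 0.144 az 0.001 tilt [-0.0024  0.0019] clock 50.125
```

```bash
python3 -m jog '[[[0,0,0.03,0,0,0],[0,0,0.03,0,0,0],[0,0,0.03,0,0,0],[0,0,0.023,0,0,0],[0,0,0,0,0,0],[0,0,0,0,0,0]]]'
python3 go.py .5772 -.436 .069 .143
```

```text
clock: 50.88
tool_pos: [0.5766, -0.4357, 0.0709]
eef_rot: [0.655, 0.756, 0.0, 0.001]
contact_force: [1.4, -0.9, 0.1]
opening: 0.85
finger_force: 0.0
d tool [-0.0004  0.0005  0.0019] dist 0.002 yawY 0.143 az -0.0 tilt [ 0.0016 -0.0006] clock 50.875
```

```bash
python3 -m jog '[[[0,0,0,0,0,0],[0,0,0,0,0,0],[0,0,0,0,0,0],[0,0,0,0,0,0],[0,0,0,0,0,0],[0,0,0,0,0,0]]]' 0.03 20
python3 -m jog '[[[0,0,-0.03,0,0,0],[0,0,-0.04,0,0,0],[0,0,-0.04,0,0,0],[0,0,-0.04,0,0,0],[0,0,0,0,0,0],[0,0,0,0,0,0]]]'
python3 go.py .4483 -.164 .21 .143
```

```text
clock: 51.62
tool_pos: [0.5762, -0.4359, 0.0703]
eef_rot: [0.655, 0.756, 0.0, 0.0]
contact_force: [-0.8, -0.3, 4.4]
opening: 0.541
finger_force: 20.0
clock: 52.38
tool_pos: [0.5747, -0.4354, 0.2179]
eef_rot: [0.655, 0.756, -0.001, -0.001]
contact_force: [-0.4, 0.3, -1.5]
opening: 0.538
finger_force: 20.0
d tool [ 0.2866 -0.0864  0.0086] dist 0.299 yawY 0.143 az 0.0 tilt [-0.003   0.0011] clock 52.375
```

```bash
python3 -m jog '[[[0.0358,-0.0108,0,0,0,0],[0.0358,-0.0108,0,0,0,0],[0.0358,-0.0108,0,0,0,0],[0.0358,-0.0108,0,0,0,0],[0.0358,-0.0108,0,0,0,0],[0.0358,-0.0108,0,0,0,0],[0.0358,-0.0108,0,0,0,0],[0.0358,-0.0108,0,0,0,0],[0,0,0,0,0,0],[0,0,0,0,0,0]]]'
python3 -m jog '[[[0,0,0.03,0,0,0],[0,0,0.03,0,0,0],[0,0,0.03,0,0,0],[0,0,0.03,0,0,0],[0,0,0.013,0,0,0],[0,0,0,0,0,0],[0,0,0,0,0,0],[0,0,0,0,0,0]]]'
python3 go.py .4483 -.164 .074 .143
```

```text
clock: 53.62
tool_pos: [0.4492, -0.1652, 0.2188]
eef_rot: [0.655, 0.756, -0.001, -0.001]
contact_force: [0.5, -0.2, -1.9]
opening: 0.535
finger_force: 20.0
clock: 54.62
tool_pos: [0.4502, -0.1648, 0.0876]
eef_rot: [0.655, 0.756, 0.0, 0.001]
contact_force: [0.6, -0.7, -1.8]
opening: 0.538
finger_force: 20.0
d tool [ 0.0011 -0.0018  0.0136] dist 0.014 yawY 0.142 az -0.001 tilt [ 0.0019 -0.0004] clock 54.625
```

```bash
python3 -m jog '[[[0.001,-0.0015,0.006,0,0,0],[0,0,0.005,0,0,0],[0,0,0,0,0,0],[0,0,0,0,0,0]]]'; python3 -m jog '[[[0,0,0.002,0,0,0],[0,0,0,0,0,0],[0,0,0,0,0,0]]]';python3 -m jog '[[[0,0,0.001,0,0,0],[0,0,0,0,0,0],[0,0,0,0,0,0]]]'; python3 go.py .4483 -.164 .074 .143
```

```text
clock: 55.12
tool_pos: [0.448, -0.1637, 0.0756]
eef_rot: [0.655, 0.756, -0.0, -0.0]
contact_force: [0.7, -0.1, -1.6]
opening: 0.539
finger_force: 20.0
clock: 55.5
tool_pos: [0.448, -0.1638, 0.0737]
eef_rot: [0.655, 0.756, -0.0, 0.0]
contact_force: [0.5, 0.1, -0.9]
opening: 0.537
finger_force: 20.0
clock: 55.88
tool_pos: [0.448, -0.1637, 0.0731]
eef_rot: [0.655, 0.756, 0.0, 0.0]
contact_force: [-1.2, 0.1, 5.6]
opening: 0.534
finger_force: 20.0
d tool [-0.0004  0.0002 -0.0009] dist 0.001 yawY 0.143 az -0.0 tilt [ 0.0004 -0.0003] clock 55.875
```

```bash
python3 -m jog '[[[0,0,0,0,0,0],[0,0,0,0,0,0],[0,0,0,0,0,0],[0,0,0,0,0,0],[0,0,-0.03,0,0,0],[0,0,-0.04,0,0,0],[0,0,-0.05,0,0,0],[0,0,-0.05,0,0,0],[0,0,-0.05,0,0,0],[-0.04,0,0,0,0,0],[0,0,0,0,0,0],[0,0,0,0,0,0]]]' 0.075
python3 -c "
from h import *
f,K,C=shot('wrist','w9'); g,_,_=shot('side','s9'); np.savez('w9.npz',f=f,K=K,C=C)
cv2.imwrite('pics/w9c.png',cv2.resize(f[60:260,240:440,::-1],(600,600),interpolation=2))
q=cv2.resize(g[120:320,220:420,::-1],(600,600),interpolation=2); cv2.imwrite('pics/s9c.png',q)
for p in ([.4675,-.294],[.458,-.229],[.4483,-.164]): print([((proj(K,C,p+[z])-[240,60])*3).round() for z in(.007,.101,.113,.121)])"
```

```text
clock: 57.38
tool_pos: [0.4531, -0.2028, 0.2923]
eef_rot: [0.655, 0.756, -0.0, -0.001]
contact_force: [-0.1, 0.4, -0.1]
opening: 0.85
finger_force: 0.0
[array([260., 474.]), array([261., 566.]), array([261., 581.]), array([261., 592.])]
[array([260., 338.]), array([260., 402.]), array([260., 413.]), array([260., 420.])]
[array([259., 190.]), array([259., 217.]), array([259., 222.]), array([259., 225.])]
```

View pics/w9c.png

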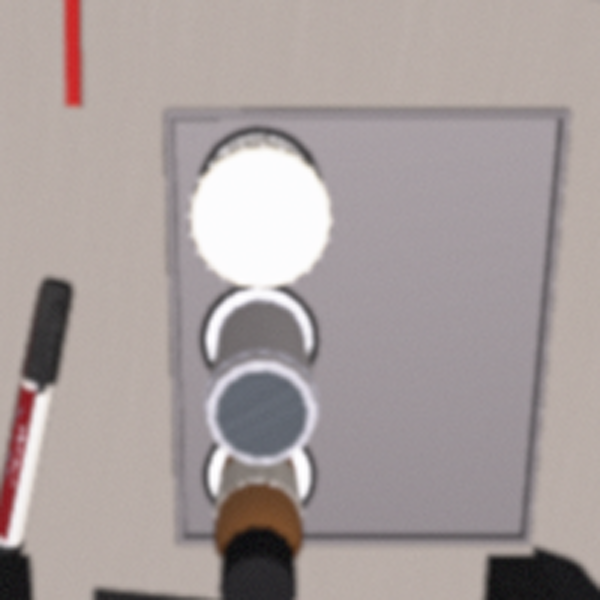

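View pics/s9c.png

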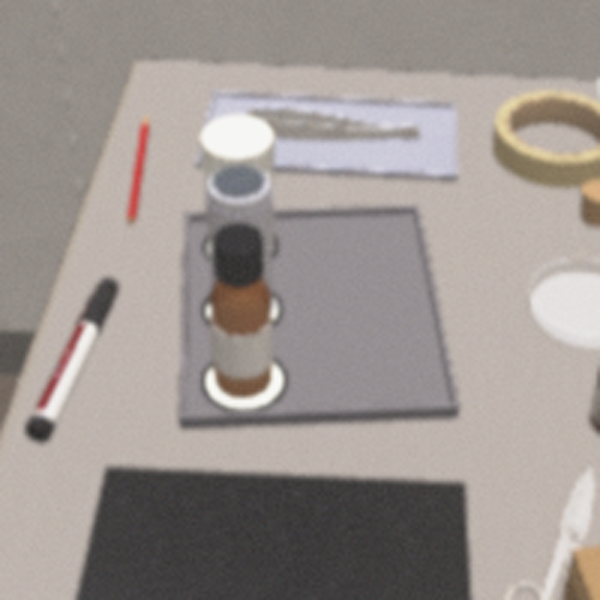

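All three containers stand centred on their own pads: lid (260,217) against the predicted (259,217), canister (262,412) against (260,413), and the bottle base central on its pad. The tweezers lie in the tray.

```bash
python3 -c "
from plant import *
print(finish_job())"
```

```text
the job is handed in; nothing more can be done
None
```

The job is handed in at about 57 s on the robot's clock: in the last pictures all three containers stand upright and centred on their original pads, and the tweezers lie lengthways in the middle of the steel tray.

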